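Load the two-pot carrier and slide it onto the watering mat

TASK

Drop the yellow pot into the carrier's yellow pocket and the blue pot into its blue pocket, one at a time. When both are in, take the carrier by its handle and slide it along the bench, without lifting it, until it sits squarely on the green watering mat. Leave the black pot and the other things on the bench where they are.

Things in the scene. Friction and masses are not known exactly. Their poses are not given: they have to be found in the camera images.
- yellow_pot: Empty open-topped round plant pot of rigid yellow plastic, about 100 g, standing upright: 95 mm tall, 52 mm diameter at the foot widening to 60 mm at the rim, wall 3 mm. Origin: centre of its underside; z up.
- blue_pot: The same pot in blue. Origin: centre of its underside; z up.
- black_pot: The same pot in black; not needed, stays where it is. Origin: centre of its underside. The three pots stand in any arrangement on the robot's left, at least 100 mm apart centre to centre.
- carrier: Loose pot carrier, about 0.55 kg: an aluminium base plate 110 mm (x) by 262 mm (y), 4 mm thick, slick underneath so that it slides easily, with a yellow square pocket at one end, a blue one at the other and a black handle in the middle. Origin: centre of its underside; x across it, y along it towards the yellow end, z up.
- yellow_pocket (a point): Centre of the floor of the yellow pocket, 95 mm from the carrier's centre along +y and 4 mm above its underside. The pocket is 60 x 60 mm inside, open on top, walls 6 mm thick and 40 mm high (tops 44 mm above the bench). Axes as the carrier's. A pot stands in it with its rim 99 mm above the bench. Closing the gripper across the carrier (along its x) keeps the fingers clear of the handle.
- blue_pocket (a point): Centre of the floor of the blue pocket, the same, 95 mm from the carrier's centre along -y.
- carrier_handle (a point): Centre of the carrier's black handle bar, 68 mm above the carrier's underside: a bar 50 mm long along the carrier's y, 18 mm wide along x, 20 mm high (top 78 mm above the bench), on two posts 20 mm to either side of the middle, 10 mm along y and 14 mm along x. Take it from above across its width.
- mat: Flat green watering mat with a white border, fixed on the bench and flush with it (under 2 mm, no step to slide over): 160 mm (x) by 300 mm (y). Origin: its centre; x across it, y along it. It lies in front of the robot, either nearer than the carrier or beyond it.
- feed_bottle: Bystander: white bottle with a green cap, 68 mm diameter, 170 mm tall, on the robot's right. Origin: centre of its underside.
- seed_jar: Bystander: amber jar with a steel lid, 72 mm diameter, 90 mm tall, far left. Origin: centre of its underside.
- trowel: Bystander: hand trowel with a wooden handle, 270 mm long, lying across the far side of the bench. Origin: on the bench, near the middle of its length; x along it towards the blade.

How it is judged:
By the outcome, as a careful person would: the job done as asked, in the order asked, and still so for the second after the job is handed in, with the robot touching nothing.
It also fails if it takes over 64 s, if anything falls off the work surface, if the arm or the gripper's body presses on something with over 40 N, if the wrist force passes 120 N, or if a joint passes its speed limit or range.

ROBOT

A 6-joint arm with a two-finger parallel gripper is mounted at the origin on the work surface. World frame = base frame: x ahead of the robot, y to its left, z up, the work surface at z = 0. Lengths are in m, angles in rad, forces in N, time in s.
With the tool pointing down it reaches from about 0.35 to 0.975 m from the base axis. Payload 4.9 kg.
Tool frame: the origin (TCP) lies at the very end of the fingers, on their centre line; the grasp point (between the pads) lies 19 mm behind it; x points along the fingers, y is the direction in which the jaws open and shut, and the axes are right-handed (so a half turn about x gives the same grasp; the last joint's range is limited). The gripper opens to 85 mm and grips with 20 to 120 N. Pads are 22 mm wide; open, the fingers measure 114 mm over their backs; the gripper's body (76 mm by 85 mm) begins 54 mm behind the grasp point. The pads swing forward as they close: fully open they stand 13 mm farther back than shut.
Start: joints at [-1.323, 0.053, 1.613, -0, 1.476, -0.119], TCP at [0.224, -0.583, 0.231] pointing down, gripper open.
Joint ranges: [-3.01, 3.01], [-1.01, 2.22], [0.06, 2.58], [-1.02, 4.17], [0.09, 2.62], [-3.14, 3.14]. Speed limits (rad/s): [2.57, 2.57, 3.14, 3.14, 3.14, 3.14].

INTERFACE

Orientations are given as a rotation vector (axis times angle).
In Python, from station import ctrl, get_image, calibration, finish_job, search_frame, cut_out, mark_of gives the robot as it stands. The module is installed in compiled form; this text tells all that it offers.
- The arm moves only by the tool arm_command, never from a script. Its argument "plan" is a list that holds one entry, the list of rows, each a list of 7 numbers: the shift along the tool's x, y, z in m, then the turn, a rotation vector about the tool's x, y, z in degrees, then the finger opening in m, from 0 to 0.0854. A call has 1 to 20 rows; each row shifts and turns the pose as measured when the row begins, along the tool's axes as they then stand; what a row does not reach is not made up. A row lasts 1/12 s, in which the tool goes at most 41.7 mm and 7.16 degrees, less where a joint would pass 70% of its speed; a pose out of reach is approached as far as the arm can. A call with a gripper value outside its range is refused whole. The fingers move at their own pace and stop on an object; "squeeze" is the grip in N (left out, the last holds). Time passes only in rows, so rows that do not move let the fingers close. It gives the time, the measured TCP pose, the force and the opening at its end, in the units of the state.
- ctrl.get_obs(): the state, without advancing time (a new reading comes with each control period).
- get_image(name): name is "scene" or "top" or "wrist"; returns the picture (480x640x3 uint8, red, green, blue); there is no depth.
- calibration(name): a dict with "fx", "fy", "cx", "cy" (pixels), "k1" (the pictures are not rectified: a ray, as slopes to the right and down, at radius r is drawn at 1 + k1 r^2 times it, then the intrinsics apply), "cam_to_world" (4x4, takes a point from camera to world coordinates); the wrist camera has in their place "hand_eye" (4x4, takes a point from camera to tool coordinates, whose origin is the TCP and whose axes are the tool frame's). Camera axes: x right, y down, z forward; pixel columns grow to the right and rows downward; lengths in m; the calibration is good to about 2 mm. A picture is of the moment at which its call begins: read the wrist's pose just before it. calibration takes no time and is no camera call.
- finish_job(): hands the job in, once; it reports no verdict.
Trained networks look in the newest picture that a camera, given by its name, has taken for a name from the list of things; names that differ only in an ending like _2 or _b are one class to them, and where a whole thing is asked for, a point or a joint stands for the part that bears it (a point fixed in the world has none). Each returns a list of dicts, best first, with "conf" (0 to 1); they miss things now and then, are a little off and sometimes report something else, mostly with a low value. They report only what shows in the picture. A call takes as long as a camera call.
- search_frame(camera, thing): "at" ([x, y, z] in m, in the coordinates of the camera as it stood for that picture, good to about 4 mm: the middle of the surface that is visible of it).
- cut_out(camera, thing): "mask" (480x640 bool, what is visible of it).
- mark_of(camera, thing): "at" ([x, y, z] in m, in the coordinates of the camera as it stood for that picture, good to about 4 mm: a listed point, or the origin of a listed thing).
The state is a dict: "t": time; "q": joint angles; "dq": joint speeds; "effort": joint torques, N m; "tool_pos": TCP position; "tool_rot": TCP orientation; "contact_force": force on the tool from outside, world axes, zero at the start; "wrist_torque": the same for the moment, N m; "opening": finger opening in m.
Only numpy, scipy, OpenCV 4.12 (cv2) and the standard library are available. Lean on these libraries where they do the work, as an engineer would, in place of code of your own. Each camera call takes 0.05 s, during which the arm holds its last target. There are 200 camera calls.

## Working session

There is one attempt and no reset: what is moved stays moved. The work goes in short steps, Python scripts to look and compute and a tool call to move; the robot and the scene stay as the last step left them, time stands still between calls to the robot, and variables do not carry over. Pictures are saved under pics/ and viewed, about 8 in all and at most 12, crops included, and the job is handed in when it is done.

Besides the shell and the picture viewer there is one more tool, called after "Request:" as name(argument=value, ...) on one line, values as JSON. arm_command: Moves the arm, as the interface text tells. Its arguments: {"type":"object","properties":{"plan":{"type":"array","items":{"type":"array","items":{"type":"array","items":{"type":"number"}}}},"squeeze":{"type":"number"}},"required":["plan"]}

```bash
mkdir -p pics; cat > h.py <<'E'
import numpy as np, cv2
from scipy.spatial.transform import Rotation as R
from station import ctrl, get_image, calibration, finish_job, search_frame, cut_out, mark_of
def T_of(name):
    c=calibration(name)
    if name!="wrist": return np.array(c["cam_to_world"])
    o=ctrl.get_obs(); T=np.eye(4); T[:3,:3]=R.from_rotvec(o["tool_rot"]).as_matrix(); T[:3,3]=o["tool_pos"]
    return T@np.array(c["hand_eye"])
def snap(name,f):
    T=T_of(name); im=get_image(name); cv2.imwrite(f"pics/{f}.png",im[:,:,::-1]); return T,im
def w(T,p): return T[:3,:3]@np.array(p)+T[:3,3]
def marks(name,T,things):
    for th in things:
        print(name,th,[(np.round(w(T,d["at"]),4).tolist(),round(d["conf"],2)) for d in mark_of(name,th)[:2]])
def pix(name,T,uv,z):
    c=calibration(name); x=np.array([(uv[0]-c["cx"])/c["fx"],(uv[1]-c["cy"])/c["fy"]]); s=x.copy()
    for _ in range(20): s=x/(1+c["k1"]*(s@s))
    d=T[:3,:3]@np.array([s[0],s[1],1]); return T[:3,3]+d*(z-T[2,3])/d[2]
E
python3 - <<'E'
from h import *
o=ctrl.get_obs();print(o["t"],o["tool_pos"],R.from_rotvec(o["tool_rot"]).as_matrix().round(3).tolist(),o["opening"])
for n in("top","scene"):
    T,_=snap(n,n+"0")
    marks(n,T,["yellow_pot","blue_pot","black_pot","carrier","yellow_pocket","blue_pocket","carrier_handle","mat","feed_bottle","seed_jar","trowel"])
    print(T.round(3).tolist())
E
```

```text
0.0 [ 0.22400608 -0.58281799  0.23006124] [[-0.0, 0.359, -0.933], [0.002, -0.933, -0.359], [-1.0, -0.002, -0.0]] 0.08538368936799583
top yellow_pot [([0.6116, 0.2087, -0.0003], 0.63)]
top blue_pot [([0.4742, 0.3786, 0.0016], 0.67)]
top black_pot [([0.4572, 0.1863, -0.0028], 0.92)]
top carrier [([0.6293, -0.0595, -0.0006], 0.7)]
top yellow_pocket [([0.6195, 0.0339, 0.0036], 0.95)]
top blue_pocket [([0.6507, -0.1454, 0.0016], 0.98)]
top carrier_handle [([0.6298, -0.0599, 0.0701], 0.73)]
top mat [([0.4669, -0.1112, 0.0012], 0.73)]
top feed_bottle [([0.5354, -0.4335, 0.0021], 0.56)]
top seed_jar [([0.6609, 0.3989, -0.0009], 0.78), ([0.6082, 0.2066, -0.0027], 0.22)]
top trowel [([0.7976, 0.0012, -0.0014], 0.8), ([0.456, 0.1863, -0.0017], 0.52)]
[[-0.012, -0.985, 0.175, 0.369], [-1.0, 0.013, 0.004, -0.047], [-0.006, -0.175, -0.985, 1.442], [0.0, 0.0, 0.0, 1.0]]
scene yellow_pot [([0.6084, 0.2102, -0.0029], 0.87), ([0.5358, -0.4315, 0.0026], 0.45)]
scene blue_pot [([0.4707, 0.3783, -0.0021], 0.96)]
scene black_pot [([0.4525, 0.1827, 0.0011], 0.58)]
scene carrier [([0.6301, -0.0629, -0.0013], 0.85)]
scene yellow_pocket [([0.616, 0.031, 0.0026], 0.55)]
scene blue_pocket [([0.645, -0.1502, 0.0011], 0.85)]
scene carrier_handle [([0.6315, -0.0593, 0.0666], 0.67)]
scene mat [([0.4654, -0.1111, 0.0014], 0.69)]
scene feed_bottle [([0.5353, -0.4322, 0.0012], 0.65), ([0.6291, -0.0648, 0.0003], 0.54)]
scene seed_jar [([0.6551, 0.3939, -0.0017], 0.72)]
scene trowel [([0.7913, 0.0078, -0.0021], 0.68)]
[[-0.046, 0.731, -0.681, 1.561], [0.999, 0.022, -0.044, 0.018], [-0.017, -0.682, -0.731, 1.103], [0.0, 0.0, 0.0, 1.0]]
```

View pics/top0.png

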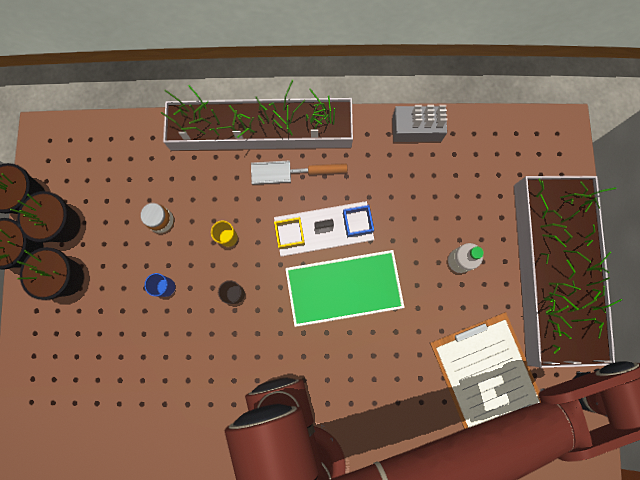

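```bash
python3 - <<'E'
from h import *
T=T_of("top"); im=cv2.imread("pics/top0.png")
get_image("top")
for th in("carrier","mat"):
    m=cut_out("top",th)[0]["mask"]; ys,xs=np.nonzero(m); print(th,xs.min(),xs.max(),ys.min(),ys.max(),m.sum())
    if th=="mat":
        cs,_=cv2.findContours(m.astype('uint8'),0,1); c=np.vstack(cs)[:,0]
        p=np.array([pix("top",T,u,0.001)[:2] for u in c]).astype('float32')
        r=cv2.minAreaRect(p); print(r, cv2.boxPoints(r).round(4).tolist())
E
```

```text
carrier 274 373 202 254 3725
mat 286 403 251 325 6522
((0.4680989980697632, -0.11098599433898926), (0.16211038827896118, 0.30413374304771423), 8.758323669433594) [[0.36480000615119934, 0.027000000700354576], [0.41110000014305115, -0.2736000120639801], [0.571399986743927, -0.24889999628067017], [0.5250999927520752, 0.051600001752376556]]
```

The top view shows the yellow pot at (224,234), blue at (159,286), black at (231,292), the carrier around (324,228) with its yellow end on the left, and the mat nearer at (345,288). Carrier yaw is about 9.4° and mat yaw about 8.8°. I'll turn the tool to 9° and go over the yellow pot.

Request:
arm_command(plan=[[[0,0,0,-7.1,0,0,0.085],[0,0,0,-7.1,0,0,0.085],[0,0,0,-7.1,0,0,0.085],[0,0,0,-7.1,0,0,0.085],[0,0,0,-7.1,0,0,0.085],[0,0,0,-7.1,0,0,0.085],[0,0,0,-7.1,0,0,0.085],[0,0,0,-7.1,0,0,0.085],[0,0,0,-7.1,0,0,0.085],[0,0,0,-7.1,0,0,0.085],[0,0,0,-7.1,0,0,0.085],[0,0.023,-0.033,0,0,0,0.085],[0,0.023,-0.033,0,0,0,0.085],[0,0.023,-0.033,0,0,0,0.085],[0,0.023,-0.033,0,0,0,0.085],[0,0.023,-0.033,0,0,0,0.085],[0,0.023,-0.033,0,0,0,0.085],[0,0.023,-0.033,0,0,0,0.085],[0,0.023,-0.033,0,0,0,0.085],[0,0.023,-0.033,0,0,0,0.085]]], squeeze=25)

```text
t: 3.02
tool_pos: [0.3765, -0.2488, 0.2297]
tool_rot: [1.085, 1.281, -1.086]
contact_force: [1.0, -0.3, -0.5]
opening: 0.0855
```

Request:
arm_command(plan=[[[0,0.023,-0.033,0,0,0,0.085],[0,0.023,-0.033,0,0,0,0.085],[0,0.023,-0.033,0,0,0,0.085],[0,0.023,-0.033,0,0,0,0.085],[0,0.023,-0.033,0,0,0,0.085],[0,0.023,-0.033,0,0,0,0.085],[0,0.023,-0.033,0,0,0,0.085],[0,0.023,-0.033,0,0,0,0.085],[0,0.023,-0.033,0,0,0,0.085],[0,0.023,-0.033,0,0,0,0.085],[0,0,0,0,0,0,0.085]]])

```text
t: 3.93
tool_pos: [0.5524, 0.1355, 0.2327]
tool_rot: [1.083, 1.273, -1.074]
contact_force: [-0.9, 0.4, -0.2]
opening: 0.0851
```

```bash
cat >> h.py <<'E'
def go(tgt,yaw=None):
    "shift in tool axes to reach world tgt, and turn about tool x (deg) to bring tool y to yaw"
    o=ctrl.get_obs(); M=R.from_rotvec(o["tool_rot"]).as_matrix(); y0=np.degrees(np.arctan2(M[1,1],M[0,1]))
    print("t",round(o["t"],2),"pos",o["tool_pos"].round(4),"yaw",y0.round(2),"xaxis",M[:,0].round(4),"open",round(o["opening"],4),"F",np.round(o["contact_force"],1))
    print("shift",(M.T@(np.array(tgt)-o["tool_pos"])).round(4),"turn",None if yaw is None else round(y0-yaw,2))
E
python3 - <<'E'
from h import *
go([.610,.2095,.2],9.2)
T,_=snap("wrist","w1"); marks("wrist",T,["yellow_pot","black_pot","carrier","yellow_pocket"])
E
```

```text
t 3.93 pos [0.5524 0.1355 0.2327] yaw 9.92 xaxis [ 0.0131 -0.0036 -0.9999] open 0.0851 F [-0.9  0.4 -0.2]
shift [ 0.0332  0.0691 -0.0632] turn 0.72
wrist yellow_pot [([0.6083, 0.2041, -0.0008], 0.67)]
wrist black_pot [([0.453, 0.1853, 0.0035], 0.66)]
wrist carrier [([0.6326, -0.0564, 0.0052], 0.94)]
wrist yellow_pocket [([0.6144, 0.0326, 0.002], 0.77)]
```

Request:
arm_command(plan=[[[0.01,0.023,-0.021,0.35,0,-0.4,0.085],[0.01,0.023,-0.021,0.35,0,-0.35,0.085],[0.01,0.023,-0.02,0,0,0,0.085],[0,0,0,0,0,0,0.085]]])

```text
t: 4.52
tool_pos: [0.6113, 0.1956, 0.204]
tool_rot: [1.099, 1.264, -1.108]
contact_force: [-0.5, -0.6, -1.2]
opening: 0.0852
```

```bash
python3 - <<'E'
from h import *
go([.609,.208,.055],9.2)
print(calibration("wrist"))
T,_=snap("wrist","w2"); marks("wrist",T,["yellow_pot","carrier","yellow_pocket","blue_pocket","carrier_handle"])
E
```

```text
t 4.52 pos [0.6113 0.1956 0.204 ] yaw 8.07 xaxis [ 0.0033 -0.0094 -1.    ] open 0.0852 F [-0.5 -0.6 -1.2]
shift [ 0.1488 -0.0008 -0.0141] turn -1.13
{'fx': 356.33091349505725, 'fy': 356.33091349505725, 'cx': 326.64742347797, 'cy': 237.28719926338715, 'k1': -0.003596922596023722, 'hand_eye': array([[-5.82322181e-04, -2.91910424e-01,  9.56445485e-01,
        -1.42274787e-01],
       [ 9.99999814e-01, -3.44200252e-04,  5.03788704e-04,
        -3.57909342e-04],
       [ 1.82147603e-04,  9.56445600e-01,  2.91910570e-01,
        -7.38681149e-02],
       [ 0.00000000e+00,  0.00000000e+00,  0.00000000e+00,
         1.00000000e+00]])}
wrist yellow_pot [([0.6101, 0.2055, 0.0013], 0.62)]
wrist carrier [([0.6344, -0.0566, 0.0001], 0.71)]
wrist yellow_pocket [([0.6153, 0.033, 0.0055], 0.66), ([0.4537, 0.1831, 0.0043], 0.28)]
wrist blue_pocket []
wrist carrier_handle []
```

View pics/w2.png

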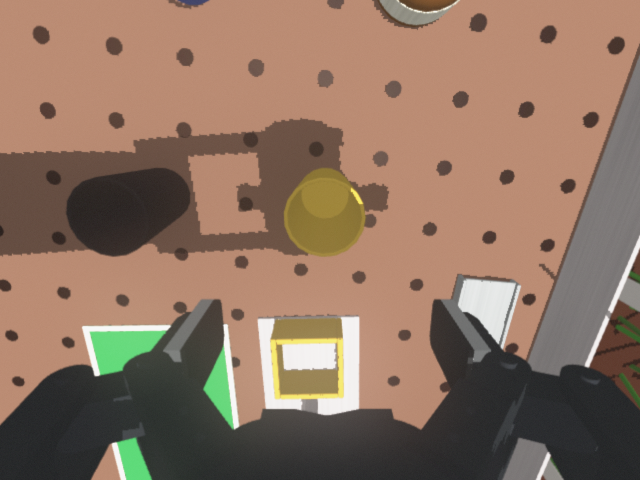

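The wrist view shows the yellow rim at about (324.5,214), between the open fingers. The yellow pocket's top square runs from about (271,338) to (344,399).

```bash
python3 - <<'E'
from h import *
T=T_of("wrist")
for u in [(324.5,214),(285,214),(364,214),(324.5,255)]: print("rim",pix("wrist",T,u,.095).round(4))
for u in [(271,338),(343,338),(344.5,399),(277,399)]: print("pk",pix("wrist",T,u,.044).round(4))
E
```

```text
rim [0.6076 0.2059 0.095 ]
rim [0.5789 0.2019 0.095 ]
rim [0.6364 0.2099 0.095 ]
rim [0.612  0.1741 0.095 ]
pk [0.5743 0.0615 0.044 ]
pk [0.6448 0.0711 0.044 ]
pk [ 0.6577 -0.0019  0.044 ]
pk [ 0.5873 -0.0113  0.044 ]
```

Request:
arm_command(plan=[[[0.01,-0.002,-0.01,-1.1,0.5,-0.2,0.085],[0.03,0,0,0,0,0,0.085],[0.03,0,0,0,0,0,0.085],[0.03,0,0,0,0,0,0.085],[0.03,0,0,0,0,0,0.085],[0.019,0,0,0,0,0,0.085],[0,0,0,0,0,0,0.085]]])

```text
t: 5.4
tool_pos: [0.6084, 0.2037, 0.0601]
tool_rot: [1.101, 1.272, -1.076]
contact_force: [-0.5, -0.8, -0.6]
opening: 0.085
```

```bash
python3 -c "
from h import *
go([.608,.205,.055],9.2)"
```

```text
t 5.4 pos [0.6084 0.2037 0.0601] yaw 9.19 xaxis [ 0.0163  0.0053 -0.9999] open 0.085 F [-0.5 -0.8 -0.6]
shift [ 0.0051 -0.0003 -0.0013] turn -0.01
```

Request:
arm_command(plan=[[[0.005,0,-0.001,0,-0.1,-0.8,0.085],[0,0,0,0,0,0,0.085],[0,0,0,0,0,0,0.04],[0,0,0,0,0,0,0.04],[0,0,0,0,0,0,0.04],[0,0,0,0,0,0,0.04],[0,0,0,0,0,0,0.04],[0,0,0,0,0,0,0.04]]])

```text
t: 6.07
tool_pos: [0.6113, 0.206, 0.0622]
tool_rot: [1.097, 1.275, -1.08]
contact_force: [-0.8, 0.3, -0.4]
opening: 0.0597
```

```bash
python3 -c "
from h import *
go([.608,.205,.13],9.2)"
```

```text
t 6.07 pos [0.6113 0.206  0.0622] yaw 9.25 xaxis [ 0.0111  0.0039 -0.9999] open 0.0597 F [-0.8  0.3 -0.4]
shift [-0.0678 -0.0026  0.0004] turn 0.05
```

Request:
arm_command(plan=[[[-0.02,0,0,0,0,-0.5,0.04],[-0.03,0,0,0,0,0,0.04],[-0.03,0,0,0,0,0,0.04],[0,0,0.03,0,0,0,0.04],[0,0,0.03,0,0,0,0.04],[0,0,0.03,0,0,0,0.04],[0,0,0.03,0,0,0,0.04],[0,0,0.03,0,0,0,0.04],[0,0,0,0,0,0,0.04]]])

```text
t: 6.82
tool_pos: [0.6366, 0.0539, 0.1481]
tool_rot: [1.088, 1.28, -1.08]
contact_force: [-0.6, 0.3, -0.1]
opening: 0.0596
```

```bash
python3 - <<'E'
from h import *
go([.6158,.0315,.15],9.2)
T,_=snap("wrist","w3"); marks("wrist",T,["yellow_pot","carrier","yellow_pocket","blue_pocket","carrier_handle"])
E
```

```text
t 6.82 pos [0.6366 0.0539 0.1481] yaw 9.62 xaxis [ 0.0064  0.0013 -1.    ] open 0.0596 F [-0.6  0.3 -0.1]
shift [-0.002  -0.0242  0.0186] turn 0.42
wrist yellow_pot [([0.6355, 0.0547, 0.0908], 0.61)]
wrist carrier []
wrist yellow_pocket [([0.6126, 0.0347, -0.0021], 0.79)]
wrist blue_pocket []
wrist carrier_handle []
```

View pics/w3.png

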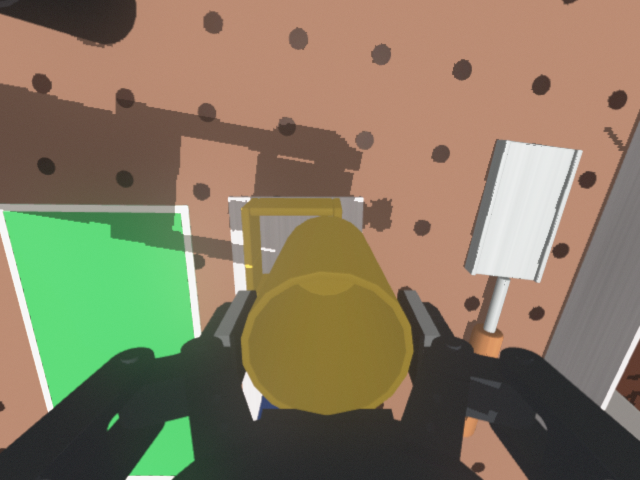

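The pot is held upright, with its rim at about (327.5,343). The pocket's far-edge corners show at about (243,200) and (341,200).

```bash
python3 - <<'E'
from h import *
T=T_of("wrist"); o=ctrl.get_obs();p=o["tool_pos"]; M=R.from_rotvec(o["tool_rot"]).as_matrix()
for h in(.03,.035,.04):
  for u in [(327.5,343),(242.5,343),(413,343),(327.5,415)]: print("rim tool",h,(M.T@(pix("wrist",T,u,p[2]+h)-p)).round(4))
print("footfar",(M.T@(pix("wrist",T,(327.5,217),p[2]-.059)-p)).round(4))
print("black?")
for u in [(243,200),(341,200)]: print("pk",pix("wrist",T,u,.044).round(4))
E
```

```text
rim tool 0.03 [-0.03   -0.      0.0004]
rim tool 0.03 [-0.0302 -0.0308  0.0003]
rim tool 0.03 [-0.0298  0.031   0.0006]
rim tool 0.03 [-0.0301  0.      0.0326]
rim tool 0.035 [-0.035  -0.     -0.0029]
rim tool 0.035 [-0.0351 -0.0294 -0.003 ]
rim tool 0.035 [-0.0348  0.0296 -0.0027]
rim tool 0.035 [-0.0351 -0.      0.0279]
rim tool 0.04 [-0.04   -0.     -0.0062]
rim tool 0.04 [-0.0401 -0.0281 -0.0063]
rim tool 0.04 [-0.0398  0.0282 -0.006 ]
rim tool 0.04 [-0.0401 -0.      0.0231]
footfar [ 0.0591  0.0002 -0.0247]
black?
pk [0.5736 0.0759 0.044 ]
pk [0.641  0.0876 0.044 ]
```

```bash
python3 - <<'E'
from h import *
T=T_of("wrist")
for u in [(243,200),(341,200)]: print("base",pix("wrist",T,u,.004).round(4))
for u in [(248,214),(343,214)]: print("top",pix("wrist",T,u,.044).round(4))
im=cv2.imread("pics/w3.png")[185:300,220:380]; cv2.imwrite("pics/c3.png",cv2.resize(im,None,fx=5,fy=5,interpolation=cv2.INTER_CUBIC))
E
```

```text
base [0.5658 0.0668 0.004 ]
base [0.6441 0.0804 0.004 ]
top [0.5781 0.0665 0.044 ]
top [0.6442 0.078  0.044 ]
```

View pics/c3.png

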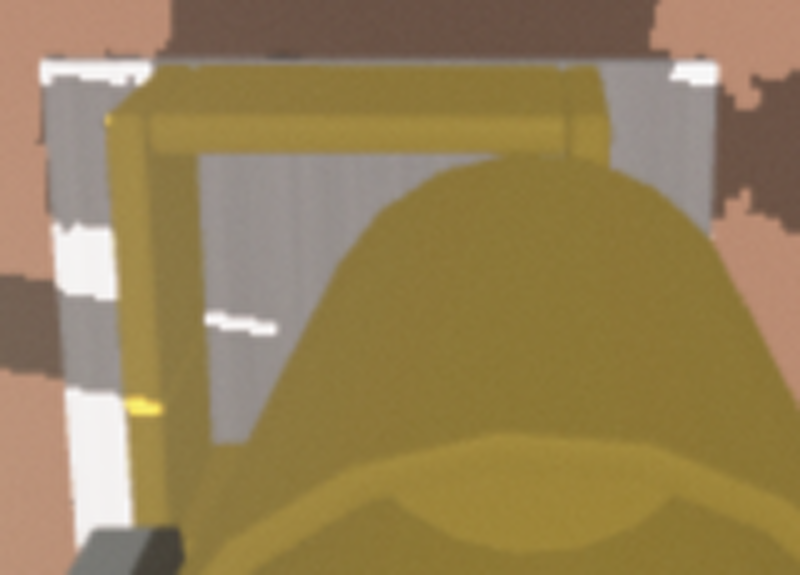

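Enlarged: the pocket's top far outer edge runs from (241.4,208.5) to (342,208.5) and the plate's far corners are at (228.4,197) and (363.6,197).

```bash
python3 - <<'E'
from h import *
T=T_of("wrist")
a=[pix("wrist",T,u,.044) for u in [(241.4,208.5),(342,208.5)]]; b=[pix("wrist",T,u,.004) for u in [(228.4,197),(363.6,197)]]
for e,d in((a,.036),(b,.036)):
    v=(e[1]-e[0])[:2]; L=np.linalg.norm(v); x=v/L; y=np.array([-x[1],x[0]]); print(np.round(e,4).tolist(),L.round(4),"yaw",np.degrees(np.arctan2(x[1],x[0])).round(2),"pocket",((e[0]+e[1])[:2]/2-y*d).round(4))
E
```

```text
[[0.5731, 0.0697, 0.044], [0.6428, 0.0818, 0.044]] 0.0707 yaw 9.86 pocket [0.6141 0.0403]
[[0.5539, 0.0672, 0.004], [0.6617, 0.086, 0.004]] 0.1095 yaw 9.87 pocket [0.614  0.0412]
```

Request:
arm_command(plan=[[[0.01,-0.012,0.006,0.4,0,-0.3,0.04],[0.01,-0.013,0.005,0,0,0,0.04],[0.008,0,0,0,0,0,0.04],[0,0,0,0,0,0,0.04],[0,0,0,0,0,0,0.04]]])

```text
t: 7.53
tool_pos: [0.6123, 0.0503, 0.1187]
tool_rot: [1.083, 1.288, -1.077]
contact_force: [0.4, 0.5, 0.2]
opening: 0.06
```

```bash
python3 - <<'E'
from h import *
for i in range(3): go([.614,.039,.065],9.6); T,im=snap("wrist","w4")
go([.614,.039,.065],9.6)
cv2.imwrite("pics/c4.png",cv2.resize(cv2.imread("pics/w4.png")[190:430,190:450],None,fx=2.5,fy=2.5,interpolation=cv2.INTER_CUBIC))
E
```

```text
t 7.53 pos [0.6123 0.0503 0.1187] yaw 9.98 xaxis [ 0.001  0.004 -1.   ] open 0.06 F [0.4 0.5 0.2]
shift [ 0.0536 -0.0004  0.0116] turn 0.38
t 7.58 pos [0.6123 0.0504 0.1186] yaw 9.99 xaxis [ 8.0e-04  4.2e-03 -1.0e+00] open 0.0598 F [-0.3 -0.2 -0.8]
shift [ 0.0536 -0.0004  0.0117] turn 0.39
t 7.63 pos [0.6126 0.0502 0.119 ] yaw 9.98 xaxis [ 0.0015  0.004  -1.    ] open 0.0596 F [ 0.7 -0.5 -1.1]
shift [ 0.054  -0.0007  0.0114] turn 0.38
t 7.68 pos [0.6129 0.0499 0.1194] yaw 9.97 xaxis [ 0.0022  0.0039 -1.    ] open 0.0592 F [-0.6  1.1 -1. ]
shift [ 0.0543 -0.001   0.0112] turn 0.37
```

View pics/c4.png

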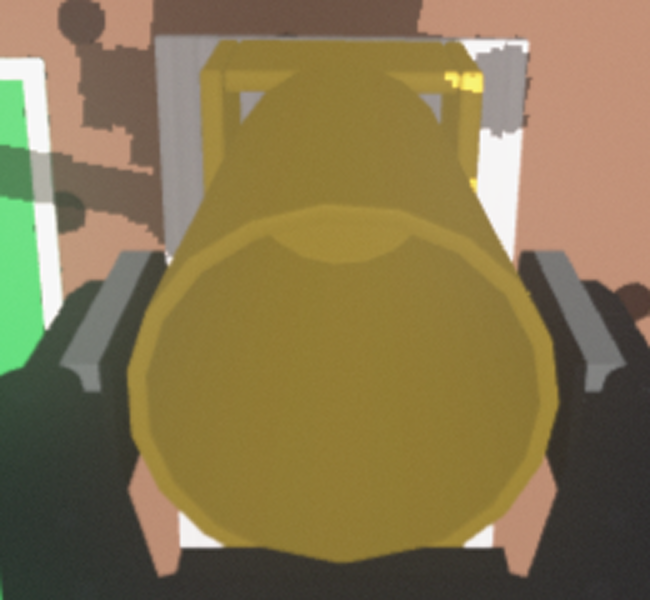

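The pot is centred across the pocket. The pocket's top far edge runs from (270.8,218.8) to (383.2,218.8), and the foot's far edge is at about (327,216).

```bash
python3 - <<'E'
from h import *
T=T_of("wrist"); o=ctrl.get_obs();p=o["tool_pos"]; M=R.from_rotvec(o["tool_rot"]).as_matrix()
for us,z in (([(270.8,218.8),(383.2,218.8)],.044),([(252,204.4),(401.6,206)],.004)):
    e=[pix("wrist",T,u,z) for u in us]; v=(e[1]-e[0])[:2]; L=np.linalg.norm(v); x=v/L; y=np.array([-x[1],x[0]])
    c=np.r_[(e[0]+e[1])[:2]/2-y*.036,z]; print(L.round(4),"yaw",np.degrees(np.arctan2(x[1],x[0])).round(2),"pocket",c.round(4),"tool",(M.T@(c-p)).round(4))
print("foot far",(M.T@(pix("wrist",T,(327,216),p[2]-.061)-p)).round(4))
E
```

```text
0.0707 yaw 9.91 pocket [0.6159 0.034  0.044 ] tool [ 0.0753 -0.0001  0.0164]
0.1101 yaw 9.29 pocket [0.6155 0.0345 0.004 ] tool [ 0.1153 -0.0005  0.0161]
foot far [ 0.0611 -0.0001 -0.0248]
```

Request:
arm_command(plan=[[[0,0,0.008,0.4,0,0,0.04],[0,0,0.007,0,0.2,0,0.04],[0,0,0,0,0,0,0.04],[0,0,0,0,0,0,0.04]]])

```text
t: 8.02
tool_pos: [0.6178, 0.0339, 0.1214]
tool_rot: [1.093, 1.284, -1.078]
contact_force: [-0.2, -0.9, -0.9]
opening: 0.0593
```

```bash
python3 - <<'E'
from h import *
go([.6155,.035,.07],9.5)
E
```

```text
t 8.02 pos [0.6178 0.0339 0.1214] yaw 9.57 xaxis [ 0.0052  0.0072 -1.    ] open 0.0593 F [-0.2 -0.9 -0.9]
shift [ 0.0514 -0.0024 -0.0011] turn 0.07
```

Request:
arm_command(plan=[[[0.012,-0.002,-0.0005,0,-0.3,-0.2,0.04],[0.014,0,0,0,0,0,0.04],[0.01,0,0,0,0,0,0.04],[0,0,0,0,0,0,0.04],[0,0,0,0,0,0,0.04]]])

```text
t: 8.43
tool_pos: [0.6164, 0.0333, 0.0839]
tool_rot: [1.088, 1.28, -1.084]
contact_force: [0.0, 0.3, 0.5]
opening: 0.0598
```

```bash
python3 - <<'E'
from h import *
go([.6155,.035,.067],9.5); T,im=snap("wrist","w5")
E
```

```text
t 8.43 pos [0.6164 0.0333 0.0839] yaw 9.51 xaxis [ 3.6e-03  3.0e-04 -1.0e+00] open 0.0598 F [0.  0.3 0.5]
shift [ 0.0168 -0.0007 -0.0018] turn 0.01
```

View pics/w5.png

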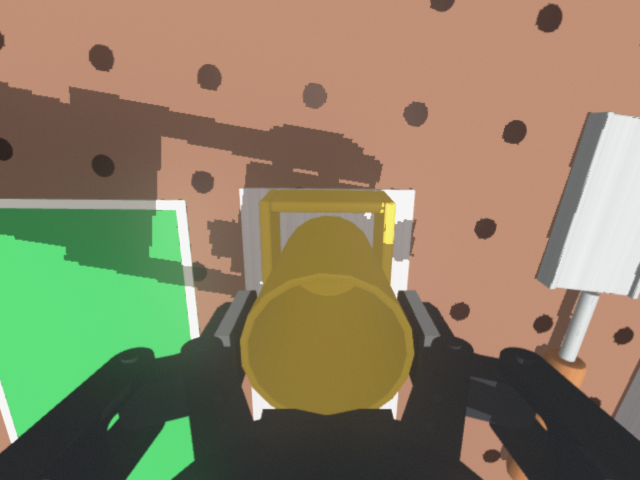

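The pot is inside the pocket mouth. The pocket's far top edge runs from (261,203) to (395,203) and the foot's far edge is at (327,217).

```bash
python3 - <<'E'
from h import *
T=T_of("wrist"); o=ctrl.get_obs();p=o["tool_pos"]; M=R.from_rotvec(o["tool_rot"]).as_matrix()
for y in (202,204):
    e=[M.T@(pix("wrist",T,u,.044)-p) for u in [(261,y),(395,y)]]; print(np.round(e,4).tolist(), "z of pocket",round((e[0][2]+e[1][2])/2+.036,4))
E
```

```text
[[0.0392, -0.0342, -0.0376], [0.0394, 0.0351, -0.0375]] z of pocket -0.0015
[[0.0392, -0.0343, -0.0365], [0.0394, 0.0352, -0.0365]] z of pocket -0.0005
```

Request:
arm_command(plan=[[[0.006,0,-0.002,0,0,0,0.04],[0.006,0,0,0,0,0,0.04],[0.005,0,0,0,0,0,0.04],[0,0,0,0,0,0,0.04]]])

```text
t: 8.82
tool_pos: [0.6151, 0.036, 0.0637]
tool_rot: [1.087, 1.282, -1.084]
contact_force: [-0.1, 0.4, -0.9]
opening: 0.06
```

```bash
python3 - <<'E'
from h import *
go([.6155,.035,.065],9.5)
E
```

```text
t 8.82 pos [0.6151 0.036  0.0637] yaw 9.53 xaxis [ 1.8e-03  7.0e-04 -1.0e+00] open 0.06 F [-0.1  0.4 -0.9]
shift [-0.0013  0.0002  0.0011] turn 0.03
```

Request:
arm_command(plan=[[[0.002,0,0,0,0,0,0.04],[0,0,0,0,0,0,0.085],[0,0,0,0,0,0,0.085],[0,0,0,0,0,0,0.085],[0,0,0,0,0,0,0.085],[0,0,0,0,0,0,0.085]]])

```text
t: 9.32
tool_pos: [0.616, 0.036, 0.0623]
tool_rot: [1.088, 1.281, -1.083]
contact_force: [0.7, -0.2, -0.7]
opening: 0.0849
```

Request:
arm_command(plan=[[[-0.02,0,0,0,0,0,0.085],[-0.04,0,0,0,0,0,0.085],[-0.04,0,0,0,0,0,0.085],[-0.04,0,0,0,0,0,0.085],[0,-0.0094,-0.04,0,0,0,0.085],[0,-0.0094,-0.04,0,0,0,0.085],[0,-0.0094,-0.04,0,0,0,0.085],[0,-0.0094,-0.04,0,0,0,0.085],[0,-0.0094,-0.04,0,0,0,0.085],[0,-0.0094,-0.04,0,0,0,0.085],[0,-0.0094,-0.04,0,0,0,0.085],[0,-0.0094,-0.04,0,0,0,0.085],[0,-0.0094,-0.04,0,0,0,0.085],[0,0,0,0,0,0,0.085],[0,0,0,0,0,0,0.085]]])

```text
t: 10.57
tool_pos: [0.4723, 0.3865, 0.2174]
tool_rot: [1.104, 1.271, -1.074]
contact_force: [0.4, -0.3, -0.4]
opening: 0.0851
```

```bash
python3 - <<'E'
from h import *
go([.4725,.378,.2],9.5)
T,im=snap("wrist","w6"); marks("wrist",T,["blue_pot"])
p=ctrl.get_obs()["tool_pos"]
m=cut_out("wrist","blue_pot")[0]["mask"]; ys,xs=np.nonzero(m); print(xs.min(),xs.max(),ys.min(),ys.max())
print("rim",pix("wrist",T,(xs.min(),0),.095).round(4))
T,im=snap("top","top6"); marks("top",T,["yellow_pot","yellow_pocket","carrier"])
E
```

```text
t 10.57 pos [0.4723 0.3865 0.2174] yaw 9.17 xaxis [ 0.0184  0.0077 -0.9998] open 0.0851 F [ 0.4 -0.3 -0.4]
shift [ 0.0174 -0.0015  0.0085] turn -0.33
wrist blue_pot [([0.4749, 0.3734, 0.0006], 0.59)]
284 359 191 277
rim [0.4227 0.5345 0.095 ]
top yellow_pot [([0.6166, 0.0359, 0.0039], 0.8)]
top yellow_pocket [([0.6207, 0.0318, 0.0066], 0.66), ([0.6159, 0.0412, 0.0019], 0.27)]
top carrier [([0.6331, -0.0581, 0.0012], 0.86)]
```

View pics/w6.png

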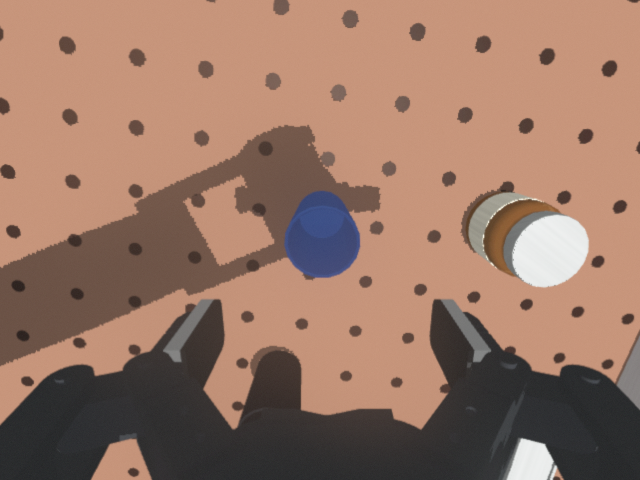

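The blue rim is at about (322,241), between the fingers, with the jar well clear at (545,250). The yellow pot measures as standing in its pocket.

```bash
python3 - <<'E'
from h import *
T=T_of("wrist"); o=ctrl.get_obs();p=o["tool_pos"]; M=R.from_rotvec(o["tool_rot"]).as_matrix()
for u in [(322,241),(322,277),(285,241),(360,241)]: q=pix("wrist",T,u,.095); print(q.round(4),(M.T@(q-p)).round(4))
E
```

```text
[0.4738 0.3744 0.095 ] [ 0.122  -0.0038  0.0098]
[0.4783 0.3445 0.095 ] [ 0.1218 -0.004   0.0401]
[0.4454 0.3702 0.095 ] [ 0.1214 -0.0326  0.0096]
[0.5031 0.3788 0.095 ] [0.1225 0.0258 0.01  ]
```

Request:
arm_command(plan=[[[0.01,0,0.012,-0.3,-0.2,-0.8,0.085],[0.03,0,0,0,0,0,0.085],[0.03,0,0,0,0,0,0.085],[0.01,0,0,0,0,0,0.085],[0,0,0,0,0,0,0.085]]])

```text
t: 11.33
tool_pos: [0.4811, 0.3687, 0.1383]
tool_rot: [1.104, 1.273, -1.086]
contact_force: [-1.0, -0.2, -0.5]
opening: 0.0849
```

```bash
python3 - <<'E'
from h import *
go([.474,.374,.058],9.5)
E
```

```text
t 11.33 pos [0.4811 0.3687 0.1383] yaw 8.75 xaxis [ 0.0104  0.0051 -0.9999] open 0.0849 F [-1.  -0.2 -0.5]
shift [ 0.0802 -0.0071 -0.0061] turn -0.75
```

Request:
arm_command(plan=[[[0,-0.007,-0.006,-0.7,-0.2,-0.5,0.085],[0.02,0,0,0,0,0,0.085],[0.03,0,0,0,0,0,0.085],[0.028,0,0,0,0,0,0.085],[0,0,0,0,0,0,0.085],[0,0,0,0,0,0,0.085]]])

```text
t: 11.83
tool_pos: [0.4777, 0.3778, 0.0692]
tool_rot: [1.097, 1.279, -1.074]
contact_force: [-0.9, 0.3, 1.1]
opening: 0.0849
```

```bash
python3 - <<'E'
from h import *
go([.474,.374,.058],9.5)
E
```

```text
t 11.83 pos [0.4777 0.3778 0.0692] yaw 9.51 xaxis [ 0.0123  0.0077 -0.9999] open 0.0849 F [-0.9  0.3  1.1]
shift [ 0.0111 -0.0045  0.0032] turn 0.01
```

Request:
arm_command(plan=[[[0.01,-0.004,0.003,0,-0.2,-0.6,0.085],[0,0,0,0,0,0,0.085],[0,0,0,0,0,0,0.04],[0,0,0,0,0,0,0.04],[0,0,0,0,0,0,0.04],[0,0,0,0,0,0,0.04],[0,0,0,0,0,0,0.04],[0,0,0,0,0,0,0.04]]])

```text
t: 12.5
tool_pos: [0.4783, 0.3774, 0.0686]
tool_rot: [1.097, 1.28, -1.072]
contact_force: [0.9, -0.4, -1.8]
opening: 0.0592
```

```bash
python3 - <<'E'
from h import *
go([.646,-.148,.2],9.5)
E
```

```text
t 12.5 pos [0.4783 0.3774 0.0686] yaw 9.57 xaxis [ 0.0127  0.0092 -0.9999] open 0.0592 F [ 0.9 -0.4 -1.8]
shift [-0.134   0.0799  0.545 ] turn 0.07
```

Request:
arm_command(plan=[[[-0.03,0,0,0,-0.3,-0.4,0.04],[-0.035,0,0,0,0,0,0.04],[-0.035,0,0,0,0,0,0.04],[-0.035,0,0,0,0,0,0.04],[0,0.006,0.039,0,0,0,0.04],[0,0.006,0.039,0,0,0,0.04],[0,0.006,0.039,0,0,0,0.04],[0,0.006,0.039,0,0,0,0.04],[0,0.006,0.039,0,0,0,0.04],[0,0.006,0.039,0,0,0,0.04]]])

```text
t: 13.33
tool_pos: [0.5516, 0.1504, 0.2095]
tool_rot: [1.078, 1.286, -1.069]
contact_force: [0.8, 0.7, -1.3]
opening: 0.0592
```

```bash
python3 - <<'E'
from h import *
go([.646,-.148,.2],9.5)
E
```

```text
t 13.33 pos [0.5516 0.1504 0.2095] yaw 10.43 xaxis [ 0.0059  0.0019 -1.    ] open 0.0592 F [ 0.8  0.7 -1.3]
shift [0.0095 0.0388 0.3105] turn 0.93
```

Request:
arm_command(plan=[[[0,0.005,0.039,0.9,0,0,0.04],[0,0.005,0.039,0,0,0,0.04],[0,0.005,0.039,0,0,0,0.04],[0,0.005,0.039,0,0,0,0.04],[0,0.005,0.039,0,0,0,0.04],[0,0.005,0.039,0,0,0,0.04],[0,0.005,0.039,0,0,0,0.04],[0.01,0.005,0.02,0,0,0,0.04],[0.02,0,0,0,0,0,0.04],[0,0,0,0,0,0,0.04],[0,0,0,0,0,0,0.04]]])

```text
t: 14.25
tool_pos: [0.6426, -0.1576, 0.1786]
tool_rot: [1.098, 1.27, -1.09]
contact_force: [0.2, -0.6, -0.5]
opening: 0.059
```

```bash
python3 - <<'E'
from h import *
go([.646,-.148,.15],9.5)
T,im=snap("wrist","w7"); marks("wrist",T,["blue_pot","blue_pocket"])
E
```

```text
t 14.25 pos [ 0.6426 -0.1576  0.1786] yaw 8.81 xaxis [ 0.0088 -0.0011 -1.    ] open 0.059 F [ 0.2 -0.6 -0.5]
shift [ 0.0286  0.0046 -0.009 ] turn -0.69
wrist blue_pot [([0.6386, -0.1594, 0.1129], 0.7), ([0.6348, -0.0585, 0.0019], 0.55)]
wrist blue_pocket [([0.6456, -0.1522, 0.0062], 0.68)]
```

Request:
arm_command(plan=[[[0.005,0.005,-0.006,-0.7,0,-0.5,0.04],[0.02,0,0,0,0,0,0.04],[0.025,0,0,0,0,0,0.04],[0,0,0,0,0,0,0.04],[0,0,0,0,0,0,0.04]]])

```text
t: 14.82
tool_pos: [0.6513, -0.144, 0.1348]
tool_rot: [1.078, 1.276, -1.074]
contact_force: [0.9, 0.6, -0.7]
opening: 0.0588
```

```bash
python3 - <<'E'
from h import *
go([.647,-.151,.125],9.5)
T,im=snap("wrist","w8")
cv2.imwrite("pics/c8.png",cv2.resize(im[150:430,180:460,::-1],None,fx=2,fy=2,interpolation=cv2.INTER_CUBIC))
E
```

```text
t 14.82 pos [ 0.6513 -0.144   0.1348] yaw 10.13 xaxis [ 0.0104 -0.005  -0.9999] open 0.0588 F [ 0.9  0.6 -0.7]
shift [ 0.0098 -0.0055  0.006 ] turn 0.63
```

View pics/c8.png

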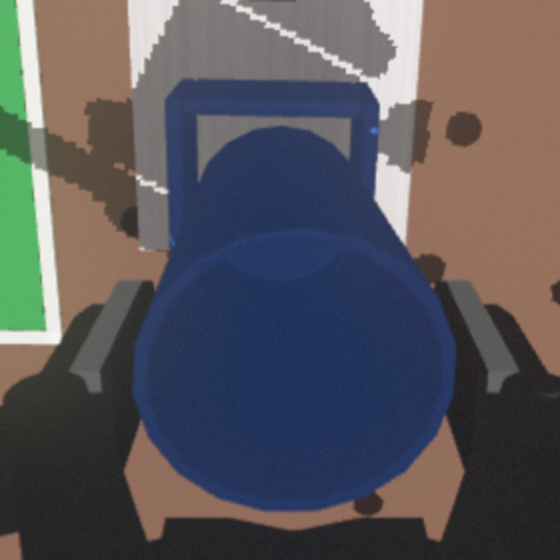

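The blue pot leans slightly in the grip: rim centre at x≈327, foot at about 321.5 with its far edge at y≈213.5. The pocket's far top edge runs from (263.5,201) to (369,201).

```bash
cat >> h.py <<'E'
def rel(edge,foot,rim,dz,rw):
    T=T_of("wrist"); o=ctrl.get_obs();p=o["tool_pos"]; M=R.from_rotvec(o["tool_rot"]).as_matrix()
    e=[M.T@(pix("wrist",T,u,.044)-p) for u in edge]; d=e[1]-e[0]
    c=(e[0]+e[1])/2; print("edge len",np.linalg.norm(d).round(4),"rel yaw",np.degrees(np.arctan2(d[2],d[1])).round(2),"pocket tool",(c+[0,0,.036]).round(4))
    print("foot far",(M.T@(pix("wrist",T,foot,p[2]-dz)-p)).round(4))
    for u in rim: print("rim",(M.T@(pix("wrist",T,u,p[2]-dz+.095)-p)).round(4))
E
python3 - <<'E'
from h import *
rel([(263.5,201),(369,201)],(321.5,213.5),[(247,328),(407.5,330),(327,329)],.067,0)
go([.647,-.151,.125],9.5)
E
```

```text
edge len 0.0697 rel yaw 0.11 pocket tool [ 0.0901 -0.0071  0.0079]
foot far [ 0.0668 -0.0034 -0.025 ]
rim [-0.0283 -0.0292 -0.0047]
rim [-0.0278  0.0292 -0.0035]
rim [-0.028  -0.0002 -0.0041]
t 14.87 pos [ 0.6508 -0.1438  0.1343] yaw 10.13 xaxis [ 0.0092 -0.0044 -0.9999] open 0.0592 F [-0.2  0.2 -1.3]
shift [ 0.0093 -0.0051  0.0064] turn 0.63
```

Request:
arm_command(plan=[[[0,-0.003,0.004,0.3,-0.2,1.2,0.04],[0,-0.002,0.003,0,0,0,0.04],[0.01,0,0,0,0,0,0.04],[0,0,0,0,0,0,0.04],[0,0,0,0,0,0,0.04]]])

```text
t: 15.28
tool_pos: [0.6498, -0.1525, 0.1299]
tool_rot: [1.092, 1.249, -1.058]
contact_force: [0.5, -0.3, -1.3]
opening: 0.0595
```

```bash
python3 - <<'E'
from h import *
go([.647,-.151,.125],9.5)
T,im=snap("wrist","w9")
cv2.imwrite("pics/c9.png",cv2.resize(im[150:430,180:460,::-1],None,fx=2,fy=2,interpolation=cv2.INTER_CUBIC))
E
```

```text
t 15.28 pos [ 0.6498 -0.1525  0.1299] yaw 9.9 xaxis [ 0.0407 -0.0073 -0.9991] open 0.0595 F [ 0.5 -0.3 -1.3]
shift [ 0.0047 -0.0027 -0.002 ] turn 0.4
```

View pics/c9.png

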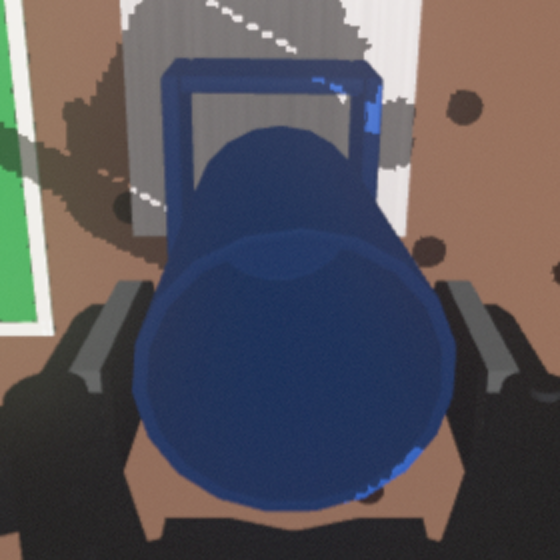

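Same view with the pot now near vertical: the pocket's far top edge runs from about (261.5,191) to (371,191).

```bash
python3 - <<'E'
from h import *
rel([(261.5,191),(371,191)],(321.5,213.5),[(327,329)],.067,0)
go([.647,-.151,.125],9.5)
E
```

```text
edge len 0.0701 rel yaw 0.38 pocket tool [ 0.0847 -0.0067  0.0004]
foot far [ 0.0666 -0.0034 -0.0251]
rim [-0.0281 -0.0002 -0.0041]
t 15.33 pos [ 0.6495 -0.1524  0.1293] yaw 9.9 xaxis [ 0.0397 -0.007  -0.9992] open 0.059 F [-0.4  0.2 -1.1]
shift [ 0.0042 -0.0024 -0.0019] turn 0.4
```

Request:
arm_command(plan=[[[0.004,-0.002,-0.001,0.3,0,-0.2,0.04],[0.012,-0.001,0,0,0,0,0.04],[0.012,-0.001,0,0,0,0,0.04],[0.01,0,0,0,0,0,0.04],[0,0,0,0,0,0,0.04]]])

```text
t: 15.75
tool_pos: [0.6465, -0.1526, 0.0877]
tool_rot: [1.095, 1.249, -1.066]
contact_force: [-0.7, 0.5, -1.9]
opening: 0.0591
```

```bash
python3 - <<'E'
from h import *
go([.647,-.152,.073],9.5)
T,im=snap("wrist","w10")
cv2.imwrite("pics/c10.png",cv2.resize(im[150:430,180:460,::-1],None,fx=2,fy=2,interpolation=cv2.INTER_CUBIC))
E
```

```text
t 15.75 pos [ 0.6465 -0.1526  0.0877] yaw 9.55 xaxis [ 0.0364 -0.0077 -0.9993] open 0.0591 F [-0.7  0.5 -1.9]
shift [ 0.0147  0.     -0.0007] turn 0.05
```

View pics/c10.png

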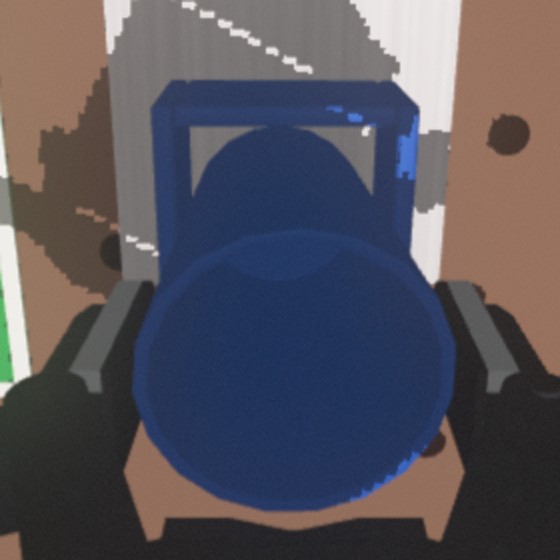

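The foot at x≈283 is centred in the pocket (153–418 in the crop) and inside the walls, with no force. Lowering the rest and releasing.

Request:
arm_command(plan=[[[0.006,0,0,0,0,0,0.04],[0.006,-0.001,0,0,0,0,0.04],[0.004,0,0,0,0,0,0.04],[0,0,0,0,0,0,0.04]]])

```text
t: 16.13
tool_pos: [0.6466, -0.1529, 0.0704]
tool_rot: [1.095, 1.249, -1.065]
contact_force: [-0.3, -0.0, -1.2]
opening: 0.059
```

```bash
python3 - <<'E'
from h import *
go([.647,-.152,.071],9.5)
E
```

```text
t 16.13 pos [ 0.6466 -0.1529  0.0704] yaw 9.56 xaxis [ 0.0368 -0.0078 -0.9993] open 0.059 F [-0.3 -0.  -1.2]
shift [-0.0005  0.0006 -0.0008] turn 0.06
```

Request:
arm_command(plan=[[[0.002,0,0,0,0,0,0.04],[0,0,0,0,0,0,0.085],[0,0,0,0,0,0,0.085],[0,0,0,0,0,0,0.085],[0,0,0,0,0,0,0.085],[0,0,0,0,0,0,0.085],[-0.025,0.001,0,0,0,0,0.085],[-0.025,0.001,0,0,0,0,0.085],[-0.03,0.001,0,0,0,-1,0.085],[-0.03,0,0,0,0.3,-1,0.085],[0,0,-0.03,0,0,0,0.085],[0,0,-0.033,0,0,0,0.085],[0,0,-0.032,0,0,0,0.085],[0,0,0,0,0,0,0.085],[0,0,0,0,0,0,0.085]]])

```text
t: 17.38
tool_pos: [0.6319, -0.0561, 0.1879]
tool_rot: [1.083, 1.27, -1.089]
contact_force: [-0.2, 0.4, 0.3]
opening: 0.0849
```

```bash
python3 - <<'E'
from h import *
go([.6314,-.059,.13],9.5)
T,_=snap("top","top11"); marks("top",T,["yellow_pot","blue_pot","carrier","carrier_handle"])
T,_=snap("scene","scene11"); marks("scene",T,["yellow_pot","blue_pot","carrier"])
T,im=snap("wrist","w11"); marks("wrist",T,["carrier_handle","yellow_pot"])
E
```

```text
t 17.38 pos [ 0.6319 -0.0561  0.1879] yaw 9.37 xaxis [ 0.007  -0.0105 -0.9999] open 0.0849 F [-0.2  0.4  0.3]
shift [ 0.0579 -0.0013  0.0021] turn -0.13
top yellow_pot [([0.6146, 0.0373, 0.0046], 0.58)]
top blue_pot [([0.6434, -0.1548, 0.006], 0.65)]
top carrier [([0.6347, -0.0579, -0.0008], 0.67)]
top carrier_handle [([0.6267, -0.0595, 0.0685], 0.62), ([0.7957, 0.0037, 0.0002], 0.31)]
scene yellow_pot [([0.6148, 0.0396, 0.0046], 0.74)]
scene blue_pot [([0.6413, -0.1518, 0.0039], 0.89)]
scene carrier [([0.6286, -0.0588, -0.0046], 0.92), ([0.632, -0.0602, 0.0711], 0.67)]
wrist carrier_handle [([0.628, -0.0607, 0.0699], 0.94)]
wrist yellow_pot [([0.6159, 0.0377, 0.0042], 0.75)]
```

View pics/w11.png

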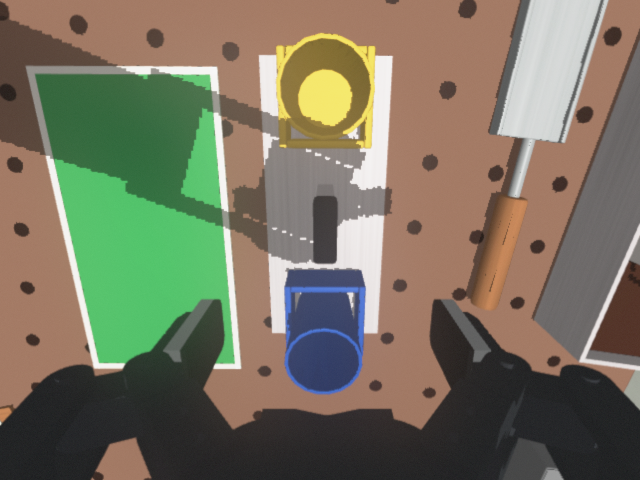

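Both pots stand in their pockets. The handle top is at (313–338, 196–263). The mat corners are at (28,68), (216,68), (241,369) and (96,369), and the plate corners at (260,56), (392,56), (272,332) and (378,334).

```bash
python3 - <<'E'
from h import *
T=T_of("wrist"); o=ctrl.get_obs();p=o["tool_pos"]; M=R.from_rotvec(o["tool_rot"]).as_matrix()
P=lambda us,z:np.array([pix("wrist",T,u,z)[:2] for u in us])
for n,us,z in(("handle",[(314,196),(337,196),(338,263),(313,263)],.078),("mat",[(28,68),(216,68),(241,369),(96,369)],.001),("plate",[(260,56),(392,56),(378,334),(272,332)],.004)):
    q=P(us,z); c=q.mean(0); y=(q[0]+q[1]-q[2]-q[3])/2; x=(q[1]+q[2]-q[0]-q[3])/2
    print(n,c.round(4),"yaw from y",np.degrees(np.arctan2(-y[0],y[1])).round(2),"from x",np.degrees(np.arctan2(x[1],x[0])).round(2),np.linalg.norm(x).round(4),np.linalg.norm(y).round(4),"tool",(M.T@(np.r_[c,z]-p)).round(4))
E
```

```text
handle [ 0.631  -0.0564] yaw from y 9.16 from x 9.13 0.0176 0.0512 tool [ 0.1091 -0.0011 -0.0024]
mat [ 0.4672 -0.1137] yaw from y 9.0 from x 9.12 0.1578 0.2996 tool [ 0.1857 -0.1722  0.0272]
plate [ 0.6315 -0.0591] yaw from y 8.97 from x 8.52 0.1097 0.2616 tool [ 0.1831 -0.0013 -0.0003]
```

Request:
arm_command(plan=[[[0.02,-0.001,-0.001,0,0.6,-0.3,0.085],[0.03,0,0,0,0,0,0.085],[0.03,0,0,0,0,0,0.085],[0.01,0,0,0,0,0,0.085],[0,0,0,0,0,0,0.085],[0,0,0,0,0,0,0.085]]])

```text
t: 18.48
tool_pos: [0.6311, -0.0573, 0.0925]
tool_rot: [1.091, 1.281, -1.09]
contact_force: [0.3, 0.0, 1.2]
opening: 0.0848
```

```bash
python3 - <<'E'
from h import *
go([.631,-.0575,.05],9.2)
E
```

```text
t 18.48 pos [ 0.6311 -0.0573  0.0925] yaw 9.19 xaxis [-1.e-04  9.e-04 -1.e+00] open 0.0848 F [0.3 0.  1.2]
shift [ 0.0425 -0.0002  0.0002] turn -0.01
```

Well aligned. Descend and grip.

Request:
arm_command(plan=[[[0.02,0,0,0,0,0,0.085],[0.02,0,0,0,0,0,0.085],[0.003,0,0,0,0,0,0.085],[0,0,0,0,0,0,0.085],[0,0,0,0,0,0,0.005],[0,0,0,0,0,0,0.005],[0,0,0,0,0,0,0.005],[0,0,0,0,0,0,0.005],[0,0,0,0,0,0,0.005],[0,0,0,0,0,0,0.005],[0,0,0,0,0,0,0.005]]], squeeze=40)

```text
t: 19.4
tool_pos: [0.6385, -0.0589, 0.0622]
tool_rot: [1.095, 1.266, -1.081]
contact_force: [1.8, 0.2, -2.9]
opening: 0.0169
```

```bash
python3 - <<'E'
from h import *
go([.467,-.112,.05],9.1)
E
```

```text
t 19.4 pos [ 0.6385 -0.0589  0.0622] yaw 9.21 xaxis [ 0.0164 -0.0031 -0.9999] open 0.0169 F [ 1.8  0.2 -2.9]
shift [ 0.0096 -0.1779  0.0249] turn 0.11
```

```bash
python3 - <<'E'
from h import *
T,_=snap("top","top12"); marks("top",T,["carrier","carrier_handle","yellow_pot","blue_pot"])
T,_=snap("scene","scene12"); marks("scene",T,["carrier","carrier_handle","yellow_pot","blue_pot"])
T,im=snap("wrist","w12"); marks("wrist",T,["carrier_handle","yellow_pot","yellow_pocket","mat"])
go([.467,-.112,.05],9.1)
E
```

```text
top carrier [([0.6438, -0.059, -0.0021], 0.9)]
top carrier_handle [([0.6351, -0.0584, 0.0646], 0.66)]
top yellow_pot []
top blue_pot [([0.6496, -0.15, 0.0046], 0.82)]
scene carrier [([0.639, -0.0613, -0.0001], 0.85)]
scene carrier_handle [([0.6369, -0.0612, 0.0706], 0.77)]
scene yellow_pot [([0.6186, 0.0427, 0.0035], 0.62)]
scene blue_pot [([0.6469, -0.1546, 0.0019], 0.7)]
wrist carrier_handle [([0.6346, -0.0549, 0.0701], 0.6), ([0.6401, -0.0587, 0.0058], 0.26)]
wrist yellow_pot [([0.6235, 0.0367, 0.0004], 0.57), ([0.7947, 0.008, -0.001], 0.31)]
wrist yellow_pocket []
wrist mat [([0.4664, -0.1105, 0.0013], 0.68), ([0.7943, 0.0068, 0.0002], 0.45)]
t 20.15 pos [ 0.6384 -0.0589  0.0622] yaw 9.21 xaxis [ 0.0158 -0.003  -0.9999] open 0.017 F [ 2.7  0.4 -3.2]
shift [ 0.0097 -0.1778  0.025 ] turn 0.11
```

View pics/w12.png

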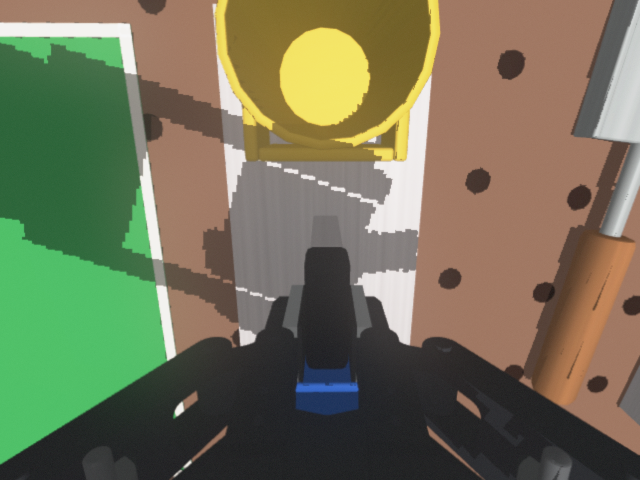

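The handle is firmly gripped and the pots are still in. While gripping, the carrier moved about 6 mm on the bench. The yaw is right, so slide to the mat with a slight downward bias.

Request:
arm_command(plan=[[[0.0005,-0.008,0.001,0,0,0,0.005],[0.0005,-0.015,0.002,0,0,0,0.005],[0.0005,-0.015,0.002,0,0,0,0.005],[0.0005,-0.015,0.002,0,0,0,0.005],[0.0005,-0.015,0.002,0,0,0,0.005]]])

```text
t: 20.57
tool_pos: [0.5771, -0.0781, 0.0629]
tool_rot: [1.1, 1.257, -1.07]
contact_force: [3.8, 0.8, -0.2]
opening: 0.017
```

```bash
python3 - <<'E'
from h import *
go([.467,-.111,.0622],9.1)
E
```

```text
t 20.57 pos [ 0.5771 -0.0781  0.0629] yaw 9.31 xaxis [ 0.0297 -0.002  -0.9996] open 0.017 F [ 3.8  0.8 -0.2]
shift [-0.0025 -0.1139  0.0147] turn 0.21
```

Request:
arm_command(plan=[[[0,-0.014,0.002,0,0,-0.5,0.005],[0,-0.015,0.002,0,0,-0.5,0.005],[0,-0.015,0.002,0,0,-0.4,0.005],[0,-0.015,0.002,0,0,-0.4,0.005],[0,-0.015,0.002,0,0,-0.3,0.005],[0,-0.012,0.001,0,0,-0.2,0.005],[0,0,0,0,0,0,0.005]]])

```text
t: 21.15
tool_pos: [0.4881, -0.1031, 0.0625]
tool_rot: [1.082, 1.282, -1.098]
contact_force: [-3.8, -0.6, -0.7]
opening: 0.0172
```

```bash
python3 - <<'E'
from h import *
go([.467,-.111,.0622],9.1)
T,im=snap("scene","s13"); marks("scene",T,["carrier","blue_pot","yellow_pot"])
E
```

```text
t 21.15 pos [ 0.4881 -0.1031  0.0625] yaw 9.21 xaxis [-0.0066 -0.0064 -1.    ] open 0.0172 F [-3.8 -0.6 -0.7]
shift [ 0.0005 -0.0221  0.0044] turn 0.11
scene carrier [([0.4864, -0.1034, 0.0008], 0.63)]
scene blue_pot [([0.4967, -0.1965, 0.003], 0.79)]
scene yellow_pot [([0.4736, -0.0051, 0.0044], 0.58)]
```

Request:
arm_command(plan=[[[0,-0.009,0.002,0,0.2,0.3,0.005],[0,-0.008,0.001,0,0.2,0.1,0.005],[0,-0.005,0.001,0,0,0,0.005],[0,0,0,0,0,0,0.005],[0,0,0,0,0,0,0.005]]])

```text
t: 21.77
tool_pos: [0.4692, -0.1102, 0.0622]
tool_rot: [1.092, 1.281, -1.083]
contact_force: [1.9, 1.4, -2.5]
opening: 0.0169
```

```bash
python3 - <<'E'
from h import *
go([.467,-.1115,.0622],9.1)
T,im=snap("scene","s14"); marks("scene",T,["carrier","blue_pot","yellow_pot","mat"])
T,im=snap("top","t14"); marks("top",T,["carrier","blue_pot","yellow_pot","mat"])
E
```

```text
t 21.77 pos [ 0.4692 -0.1102  0.0622] yaw 9.37 xaxis [ 0.0044  0.0032 -1.    ] open 0.0169 F [ 1.9  1.4 -2.5]
shift [-0.     -0.0024  0.001 ] turn 0.27
scene carrier [([0.4689, -0.1111, -0.0037], 0.81)]
scene blue_pot [([0.4792, -0.2023, 0.003], 0.67), ([0.4515, 0.184, -0.0012], 0.64)]
scene yellow_pot [([0.4514, -0.01, 0.0062], 0.71)]
scene mat []
top carrier [([0.4713, -0.1094, 0.0012], 0.86)]
top blue_pot [([0.482, -0.2013, 0.0057], 0.76)]
top yellow_pot [([0.4519, -0.0139, 0.0004], 0.86)]
top mat []
```

Request:
arm_command(plan=[[[0,-0.002,0.001,0,0,0,0.005],[0,0,0,0,0,0,0.085],[0,0,0,0,0,0,0.085],[0,0,0,0,0,0,0.085],[0,0,0,0,0,0,0.085],[0,0,0,0,0,0,0.085],[0,0,0,0,0,0,0.085],[-0.02,0,0,0,0,0,0.085],[-0.035,0,0,0,0,0,0.085],[-0.035,0,0,0,0,0,0.085],[-0.035,0,0,0,0,0,0.085],[-0.035,0,0,0,0,0,0.085],[0,0,0,0,0,0,0.085],[0,0,0,0,0,0,0.085]]])

```text
t: 23.43
tool_pos: [0.4661, -0.1113, 0.229]
tool_rot: [1.094, 1.284, -1.083]
contact_force: [1.0, 0.7, -1.1]
opening: 0.0852
```

```bash
python3 - <<'E'
from h import *
go([.467,-.1115,.2],9.1)
T,im=snap("scene","s15"); marks("scene",T,["carrier","blue_pot","yellow_pot","black_pot"])
T,im=snap("top","t15"); marks("top",T,["carrier","black_pot","feed_bottle","seed_jar","trowel"])
T,im=snap("wrist","w15")
E
```

```text
t 23.43 pos [ 0.4661 -0.1113  0.229 ] yaw 9.33 xaxis [ 0.0024  0.0062 -1.    ] open 0.0852 F [ 1.   0.7 -1.1]
shift [0.029  0.0008 0.0005] turn 0.23
scene carrier [([0.6557, 0.3957, -0.0024], 0.33)]
scene blue_pot [([0.4789, -0.2028, 0.003], 0.8)]
scene yellow_pot [([0.4485, -0.0092, 0.0062], 0.72)]
scene black_pot [([0.453, 0.1849, 0.002], 0.85)]
top carrier [([0.4699, -0.1123, -0.0017], 0.88)]
top black_pot [([0.4573, 0.1847, -0.0021], 0.82), ([0.7984, 0.003, 0.0023], 0.66)]
top feed_bottle [([0.5359, -0.4309, 0.0016], 0.81)]
top seed_jar [([0.6604, 0.3978, -0.0018], 0.73)]
top trowel [([0.7964, 0.0015, -0.0011], 0.88), ([0.455, -0.0186, 0.0079], 0.71)]
```

```bash
python3 -c "
from h import *
print(finish_job())"
```

```text
the job is handed in; nothing more can be done
None
```

The job is done and handed in at about 23.5 s: both pots are in their pockets and the carrier is on the mat.

- **Pots:** I placed the yellow pot in the yellow pocket first, then the blue pot in the blue pocket. The last readings put both upright about 3–6 mm above the bench, where the pocket floor is at 4 mm.
- **Carrier:** I slid it by its handle and let go. It was last measured at (0.470, −0.112), with the mat at (0.467, −0.112). Its direction, taken from the two pots, is about 8.9° against the mat's 9.0°.
- **Other things:** The black pot, bottle, jar and trowel measured where they started, within the error of the measurement. The gripper ended open about 0.23 m up, touching nothing.

What went less cleanly, or did not check out:

- **Shift while gripping:** Closing on the handle moved the carrier about 6 mm along the bench. I corrected for this during the slide.
- **Tilt while sliding:** The tool leaned up to about 1.7° partway, and I straightened it before releasing. I took no picture during the slide to check that the plate stayed flat.
- **Blue pot:** It leaned slightly in the grip, so I straightened it before lowering it.
- **Last checks:** The scene camera did not find the carrier in the final look; its only answer was a low-confidence one at the jar. The final carrier position therefore rests on the top camera and the pots, and the midpoint between the two pots came out about 6 mm off it. I could not view the last wrist picture because the limit of 12 had been reached.

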